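# Press a glued heel block in the ratchet bar clamp, release it and set it aside

## Task

Press the freshly glued heel block in the bench-mounted bar clamp: pump the trigger until the ratchet jaw holds the block tight against the fixed jaw, with the sprung pad pushed at least 6 mm into the moving jaw, and let go of the trigger. Then press the release tab down until the jaw has gone fully back, lift the block out and stand it, on its straight edge, inside the plywood tray.

Things in the scene. Friction and masses are not known exactly. Their poses are not given: they have to be found in the camera images.
- clamp: Grey metal one-hand bar clamp screwed to the bench on a dark base plate (104 x 246 x 10 mm). Its aluminium bar lies along the clamp's y axis; z is up. Origin: on the bench, below the front face of the fixed jaw. The block stands at +y of it, trigger and handle at -y, the release tab at -x (the robot's side). Fixed jaw: 60 mm wide, y from -14 to 0, top at z = 86 mm.
- bed_centre (a point): Middle of the bed on which the block stands, at clamp frame (0, 30, 56) mm: top of two rails, 68 mm wide over all, slot between them, y from 4 to 92 mm. The moving jaw's holder stands behind it, y from 81 to 95 mm when fully back, top 87 mm above the bench.
- handle_grip (a point): Centre of the upright black handle (fixed), at clamp frame (0, -114, 95) mm: 26 mm wide (x), 16 mm thick (y), top at z = 123 mm.
- trigger_grip (a point): Centre of the trigger's grip (moves with it): black lever 22 mm wide (x), 10 mm thick (y), from z = 52 to 115 mm, on the +y side of the handle. At rest at clamp frame (0, -62, 93) mm, fully squeezed (0, -100, 93) mm. Hinge along the clamp's x at y = -81, z = 6 mm. Between the trigger at rest and the fixed jaw (y = -14 mm) about 38 mm are free, down to z = 70 mm.
- trigger (a joint): Trigger angle: 0 at rest (leaning 0.21 rad to +y), grows as it is pushed to the handle (-y), stop at 0.42; springs back when let go. Push it from its +y side with the fingers, or squeeze it to the handle (the hand must then move along): 5 N at the grip, up to 13 N once the block is squeezed. Each full stroke (past 0.38) and full return moves the jaw on by exactly one 7 mm click; a shorter stroke gives none.
- jaw (a joint): Advance of the moving jaw along the bar towards the fixed jaw: 0 fully back, at most 45 mm; it rests at clicks of about 6.5, 13.5, 20.4, 27.3, 34.1, 41 mm. A ratchet keeps it; a spring of about 3 N draws it back to 0 when the release is held down (about 0.5 s). It pushes the block ahead of it along the bed.
- jaw_pad (a joint): How far the sprung pad (48 x 28 mm, 8 mm thick plate with rubber face) is pushed into the moving jaw: 0 free, 16 mm at the stop; about 2 N at first, 0.33 N more per mm. It starts to sink when the block stands against the fixed jaw (jaw at about 27 mm) and is at about 7 mm with the jaw at 34 mm.
- pad_face (a point): Centre of the face of the sprung pad, which looks towards the fixed jaw; 71 mm above the bench.
- release_top (a point): Centre of the top of the release tab: ribbed steel plate 34 x 34 mm, nearly level, about 78 mm above the bench, on the robot's side of the clamp at clamp frame (-65, -26, 78) mm at rest. Moves with it.
- release (a joint): Release rocker: -0.1 to 0 at rest, grows as the tab is pressed down from above, stop at 0.33 rad, where the tab's centre is about 17 mm lower than at rest; the ratchet is free from about 0.25 rad (14 mm down). Spring back; 3 to 8 N. Hold it down until the jaw is back.
- heel_block_centre (a point): Centre of the heel block: three brown leather heel lifts glued face to face, D-shaped outline 68 mm wide (x) and 65 mm high (z), 30 mm thick (y), standing on its straight edge on the clamp bed between the jaws, round side up. The point is half-way up, 32.5 mm above its foot; x across, y through the thickness, z up. About 0.12 kg. Grip it across the thickness, above the jaws (35 mm of it stand above them).
- tray_floor (a point): Centre of the inner floor of the low plywood tray, fixed to the bench: 170 x 170 mm outside, walls 8 mm thick and 18 mm high over all; floor 8 mm above the bench; axes along its sides.
- solvent_bottle: White bottle with a red cap, 68 mm across, 170 mm high; bystander. Origin under its centre.
- tape_roll: Roll of masking tape lying flat, 104 mm across, 24 mm high; bystander. Origin under its centre.
- thread_spool: Wooden spool of dark brown thread, 40 mm across, 50 mm high, standing; bystander. Origin under its centre.
Things that resemble listed ones, but are neither listed nor needed, are in the scene too. Leave any pink or red look-alike of the part that bears heel_block_centre alone.

How it is judged:
On the way, in this order (a step that is already met when the one before it is completed fails the run):
1. the heel block is held tight between the jaws by the ratchet alone: pad pushed in more than 5 mm by the block, trigger back at rest (value of joint jaw_pad above 0.005 m and value of joint trigger below 0.06 rad and value of joint release below 0.1 rad and y of pad_face in the frame of heel_block_centre below 0.018 m and y of heel_block_centre in the frame of clamp below 0.02 m and angle between heel_block_centre's own z axis and vertical below 0.15 rad), for 0.3 s.
2. the release has freed the jaw, which is fully back (within 4 mm) while the block still stands on the clamp bed (value of joint jaw below 0.004 m and y of heel_block_centre in the frame of clamp between 0 and 0.05 m and z of heel_block_centre in the frame of clamp below 0.11 m), for 0.1 s.
At the end, for the whole second after the job is handed in: The heel block stands on its straight edge on the tray's floor (centre within 75 mm of the tray's middle along each side, within 0.12 rad of upright, resting on the floor within 4 mm), released; the clamp's jaw is fully back (within 4 mm) and its trigger at rest (x of heel_block_centre in the frame of tray_floor between -0.075 and 0.075 m and y of heel_block_centre in the frame of tray_floor between -0.075 and 0.075 m and z of heel_block_centre in the frame of tray_floor between 0.029 and 0.037 m and angle between heel_block_centre's own z axis and vertical below 0.12 rad and value of joint jaw below 0.004 m and value of joint trigger below 0.06 rad); the robot touches nothing.
It fails at once if a bystander (bottle, tape roll, thread spool) is moved more than 30 mm (distance of any of solvent_bottle, tape_roll, thread_spool from where it was at the start of the episode above 0.03 m).
It also fails if it takes over 58 s, if anything falls off the work surface, if the arm or the gripper's body presses on something with over 40 N, if the wrist force passes 120 N, or if a joint passes its speed limit or range.

## Robot

A 7-joint arm with a two-finger parallel gripper is mounted at the origin on a cart in front of the work surface, level with it; the furniture and walls round the work are solid. World frame = base frame: x ahead of the robot, y to its left, z up, the work surface at z = 0. Lengths are in m, angles in rad, forces in N, time in s.
With the tool pointing down it reaches from about 0.4 to 0.875 m from the base axis. Payload 19.3 kg.
Tool frame: the origin (TCP) lies at the very end of the fingers, on their centre line; the grasp point (between the pads) lies 19 mm behind it; z points along the fingers, y is the line along which they close (so a half turn about z gives the same grasp; the last joint's range is limited). The gripper opens to 85 mm and grips with 20 to 120 N. Pads are 22 mm wide; open, the fingers measure 114 mm over their backs; the gripper's body (76 mm by 85 mm) begins 54 mm behind the grasp point. The pads swing forward as they close: fully open they stand 13 mm farther back than shut.
Start: joints at [1.244, 0.521, -0.036, 1.599, 0.021, 1.021, -0.113], TCP at [0.159, -0.605, 0.231] pointing down, gripper open.
Joint ranges: [-2.91, 2.91], [-0.3, 2.13], [-1.5, 1.42], [0.17, 2.43], [-1.26, 4.41], [0.16, 1.93], [-2.52, 2.52]. Speed limits (rad/s): [1.89, 1.89, 2.39, 2.39, 3.01, 3.01, 3.01].

## Interface

Orientations are given as [roll, pitch, yaw] about the fixed x, y, z axes, in that order (R = Rz(yaw) Ry(pitch) Rx(roll)).
In Python, from workcell import bot gives the robot as it stands. The module is installed in compiled form; this text tells all that it offers.
- The arm moves only by the tool apply_moves, never from a script. Its arguments are lists of equal length, an entry for each row: "claw": the finger opening in m, from 0 to 0.0854; "xyz": the shift along the tool's x, y, z in m, a list of three; "twist": the turn, a rotation vector about the tool's x, y, z in rad, a list of three. A call has 1 to 20 rows; each row shifts and turns the commanded pose from where the row before left it, along the tool's axes as they then stand; what a row does not reach is not made up. A row lasts 1/10 s, in which the tool goes at most 50 mm and 8.59 degrees, less where a joint would pass 70% of its speed; a pose out of reach is approached as far as the arm can. A call with a gripper value outside its range is refused whole. The fingers move at their own pace and stop on an object; "force" is the grip in N (left out, the last holds). Time passes only in rows, so rows that do not move let the fingers close. It gives the time, the measured TCP pose, the force, the opening and the grip force at its end, in the units of the state.
- bot.observe(): the state, without advancing time (a new reading comes with each control period).
- bot.grab_frame(name): name is "scene" or "top"; returns a dict with "img" (384x512x3 uint8, red, green, blue), "vfov" (degrees; the focal length in pixels is half the picture's height over the tangent of half this angle, whatever the lens; pixels are square), "cx", "cy" (the principal point, pixels), "view" (4x4, takes a point from world to camera coordinates). Camera axes: x right, y up, looking along -z (the intrinsics and any distortion apply to the point x, -y, -z); pixel columns grow to the right and rows downward; lengths in m; the calibration is good to about 2 mm. A picture is of the moment at which its call begins. There is no depth.
- bot.job_done(): hands the job in; it is judged then, once.
Trained networks look in the newest picture that a camera, given by its name, has taken for a name from the list of things; names that differ only in an ending like _2 or _b are one class to them, and where a whole thing is asked for, a point or a joint stands for the part that bears it (a point fixed in the world has none). Each returns a list of dicts, best first, with "score" (0 to 1); they miss things now and then, are a little off and sometimes report something else, mostly with a low value. They report only what shows in the picture. A call takes as long as a camera call. They do not tell look-alikes from the thing itself.
- bot.find_in(camera, query): "position" ([x, y, z] in m, in world coordinates, good to about 4 mm: the middle of the surface that is visible of it).
The state is a dict: "clock": time; "qpos": joint angles; "qd": joint speeds; "joint_efforts": joint torques, N m; "position": TCP position; "tool_rot": TCP orientation; "force": force on the tool from outside, world axes, zero at the start; "moment": the same for the moment, N m; "grip_width": finger opening in m; "finger_force": force on a finger pad.
Only numpy, scipy, OpenCV 4.12 (cv2) and the standard library are available. Lean on these libraries where they do the work, as an engineer would, in place of code of your own. Each camera call takes 0.05 s, during which the arm holds its last target. There are 200 camera calls.

## Working session

There is one attempt and no reset: what is moved stays moved. The work goes in short steps, Python scripts to look and compute and a tool call to move; the robot and the scene stay as the last step left them, time stands still between calls to the robot, and variables do not carry over. Pictures are saved under pics/ and viewed, at most 10 in all, crops included, and the job is handed in when it is done.

Besides the shell and the picture viewer there is one more tool, called as name(argument=value, ...), one argument or row to a line, values as JSON. apply_moves: Moves the arm, as the interface text tells. Its arguments: {"type":"object","properties":{"claw":{"type":"array"},"xyz":{"type":"array"},"twist":{"type":"array"},"force":{"type":"number"}},"required":["claw","xyz","twist"]}

```bash
mkdir -p pics; cat > h.py <<'E'
import numpy as np, cv2
from workcell import bot
def proj(f,p):
    p=np.atleast_2d(p); c=(f["view"]@np.c_[p,np.ones(len(p))].T).T
    F=f["img"].shape[0]/2/np.tan(np.radians(f["vfov"])/2)
    return np.c_[f["cx"]+F*c[:,0]/-c[:,2], f["cy"]-F*c[:,1]/-c[:,2]]
E
python3 - <<'E'
from h import *
ims=[]
for c in("scene","top"):
    f=bot.grab_frame(c); ims.append(f["img"])
    cv2.imwrite(f"pics/{c}0.png",cv2.resize(f["img"][:,:,::-1],(800,600),interpolation=cv2.INTER_CUBIC))
    print(c,{k:f[k] for k in f if k not in("img","view")}, np.linalg.inv(f["view"])[:3].round(3).tolist())
    for q in["clamp","handle_grip","trigger_grip","jaw_pad","release_top","heel_block_centre","tray_floor","solvent_bottle","tape_roll","thread_spool","pad_face","bed_centre"]:
        for d in bot.find_in(c,q)[:3]:
            print(q,np.round(d["position"],3),round(d["score"],2),proj(f,d["position"]).round(0)[0])
s=bot.observe();print(s)
E
```

```text
scene {'vfov': 53.93675874044655, 'cx': 254.0826585867971, 'cy': 190.86232024838594} [[-0.74, 0.389, -0.549, -0.021], [-0.672, -0.433, 0.6, 0.661], [-0.004, 0.813, 0.582, 0.651]]
clamp [ 0.552 -0.016  0.036] 0.7 [266. 185.]
handle_grip [ 0.551 -0.014  0.041] 0.69 [266. 185.]
handle_grip [ 0.509 -0.024  0.078] 0.23 [280. 178.]
trigger_grip [ 0.559 -0.072  0.089] 0.48 [277. 161.]
jaw_pad [0.585 0.05  0.077] 0.45 [241. 179.]
release_top [ 0.509 -0.021  0.076] 0.44 [279. 179.]
release_top [0.583 0.053 0.076] 0.25 [241. 180.]
heel_block_centre [0.331 0.163 0.044] 0.84 [288. 254.]
heel_block_centre [0.27  0.27  0.047] 0.75 [279. 296.]
heel_block_centre [0.564 0.023 0.096] 0.73 [253. 172.]
tray_floor [0.521 0.292 0.008] 0.63 [190. 255.]
solvent_bottle [0.687 0.229 0.082] 0.9 [165. 191.]
tape_roll [0.711 0.069 0.019] 0.78 [207. 182.]
thread_spool [ 0.697 -0.142  0.037] 0.74 [257. 152.]
pad_face [0.582 0.048 0.077] 0.62 [242. 179.]
bed_centre [ 0.549 -0.016  0.041] 0.9 [267. 184.]
top {'vfov': 42.96297324946661, 'cx': 240.70189488869246, 'cy': 187.12098041078002} [[-0.025, 0.988, -0.149, 0.31
[... 950 characters left out ...]
ray([ 1.2438351 ,  0.52133597, -0.03631248,  1.59946778,  0.02120621,
        1.02109634, -0.11279515]), 'qd': array([ 2.43895135e-04,  2.91390090e-04, -1.04449462e-03, -1.76209293e-04,
       -1.00384564e-03,  1.07141401e-05,  4.57563928e-04]), 'joint_efforts': array([ 2.91374403e-03, -9.26830530e+01,  1.97979502e+00, -3.70234179e+01,
        1.81862590e-02,  1.90467988e-03,  4.05869514e-05]), 'position': array([ 0.15870607, -0.60453081,  0.23134212]), 'tool_rot': array([ 3.14151561e+00, -8.14064410e-06,  2.56736644e-01]), 'force': array([-0.15755287, -0.0220869 , -0.50120607]), 'moment': array([-0.0186618 ,  0.03620056, -0.03414154]), 'finger_force': 0.0, 'grip_width': 0.08520151560482035}
```

View pictures.

View pics/scene0.png

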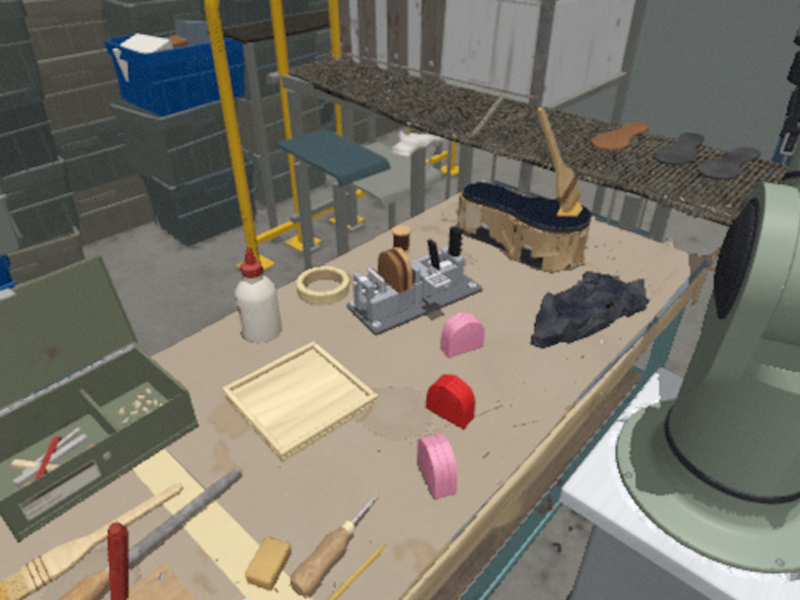

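View pics/top0.png

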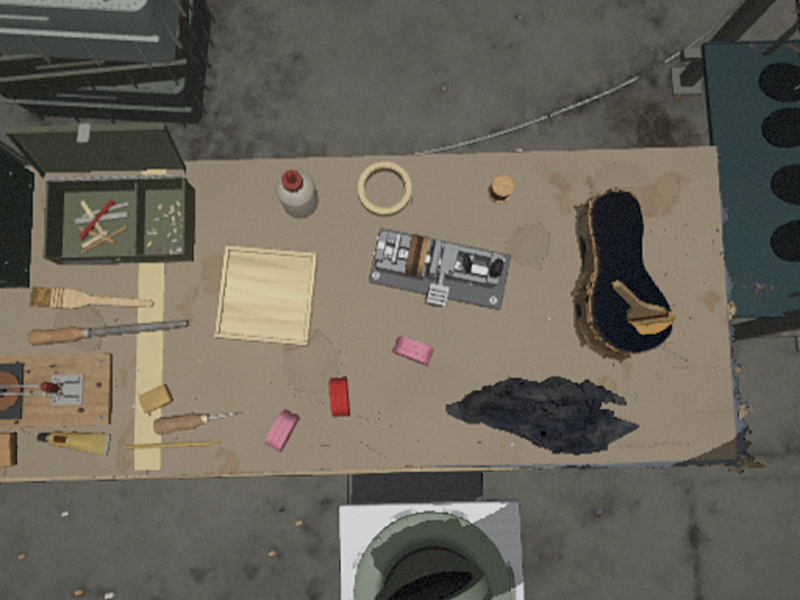

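```bash
python3 - <<'E'
from h import *
a=cv2.imread("pics/top0.png")
f=bot.grab_frame("top")["img"][:,:,::-1]; g=bot.grab_frame("scene")["img"][:,:,::-1]
A=cv2.resize(f[140:204,228:334],None,fx=7.5,fy=7.5,interpolation=cv2.INTER_CUBIC)
cv2.imwrite("pics/tc.png",A); 
cv2.imwrite("pics/sc.png",cv2.resize(g[135:215,215:315],None,fx=7.5,fy=7.5,interpolation=cv2.INTER_CUBIC))
E
```

```text
(no output)
```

View pics/tc.png

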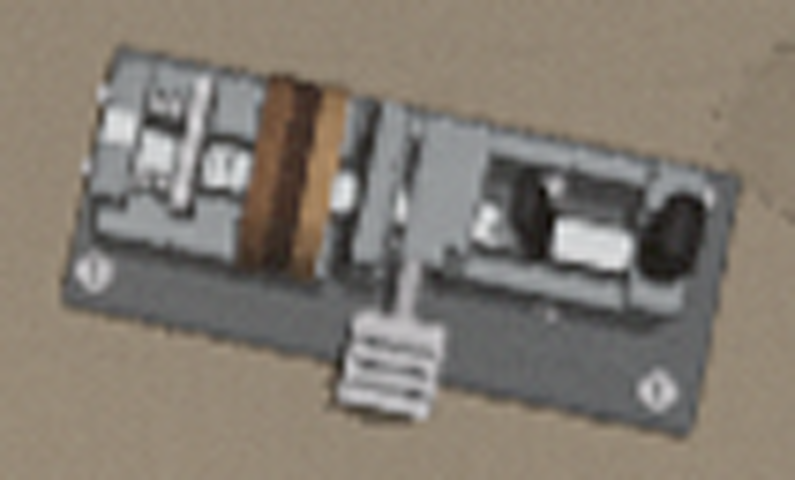

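View pics/sc.png

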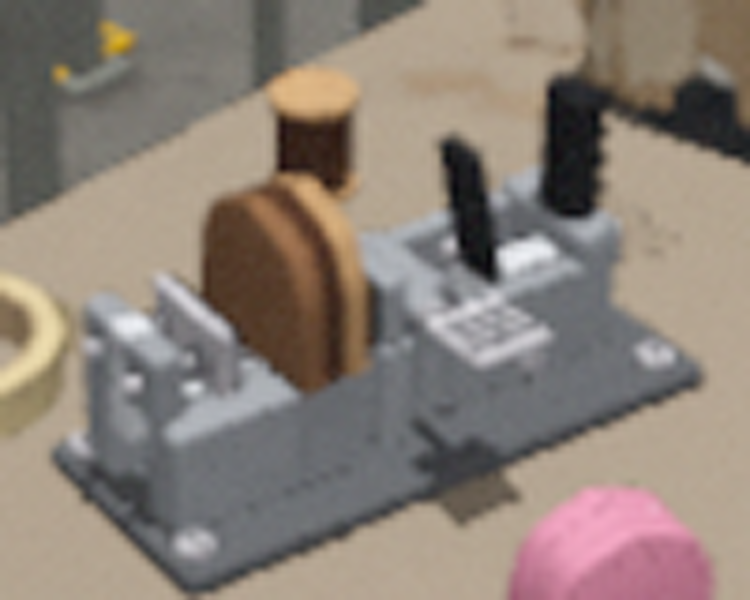

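```bash
python3 - <<'E'
from h import *
from scipy.optimize import least_squares
T=bot.grab_frame("top");S=bot.grab_frame("scene")
tc=lambda p:(np.array(p)+.5)/7.5-.5+[228,140]
sc=lambda p:(np.array(p)+.5)/7.5-.5+[215,135]
full=lambda p:(np.array(p)+.5)*.64-.5
rel=np.array([[-48,-9,78],[-48,-43,78],[-82,-43,78],[-82,-9,78]])/1e3
hp=np.array([[0,-114,123],[0,-57,115]])/1e3
def world(q,P):
    c,s=np.cos(q[2]),np.sin(q[2]); return P@np.array([[c,s,0],[-s,c,0],[0,0,1]])+[q[0],q[1],0]
pl=np.array([[52,123,10],[52,-123,10],[-52,-123,10],[-52,123,10]])/1e3
def res(q,show=0):
    r=[]
    r+=[proj(T,world(q,rel))-tc([(358,316),(444,326),(427,418),(338,404)])]
    r+=[proj(S,world(q,rel))-sc([(428,313),(505,293),(552,333),(480,365)])]
    r+=[proj(S,world(q,hp))-sc([(577,88),(458,143)])]
    P=pl+[q[3],q[4],0]
    r+=[proj(T,world(q,P))-tc([(122,46),(740,178),(690,438),(62,304)])]
    r+=[proj(S,world(q,P[[2,3,0]]))-sc([(700,375),(195,592),(55,455)])]
    if show: [print(x.round(1).tolist()) for x in r]
    return np.concatenate(r).ravel()
o=least_squares(res,[.57,-.01,-.2,0,0],loss='soft_l1');q=o.x;print(q.round(4));res(q,1)
tr=np.array([[85,85,18],[85,-85,18],[-85,-85,18],[-85,85,18]])/1e3
def rt(q):
    return np.concatenate([proj(T,world(q,tr))-full([(225,247),(316,251),(306,344),(215,338)]),proj(S,world(q,tr[[0,1,2,3]]))-full([(224,392),(315,345),(376,397),(281,456)])]).ravel()
o=least_squares(rt,[.52,.29,-.05],loss='soft_l1');print("tray",o.x.round(4),o.fun.round(1))
# block: x,y, top point z=.121
b=np.array([[0,30,88.5]])/1e3
print("block expected top",proj(T,world(q,np.array([[0,15,121],[0,45,121]])/1e3)),proj(S,world(q,np.array([[0,15,121],[0,45,121]])/1e3)))
for n,p in dict(bed=[0,30,56],trig=[0,-62,93],hand=[0,-114,95],rel=[-65,-26,78]).items(): print(n,world(q,np.array([p])/1e3).round(4))
# block front/back y from top crop: edges at top of arc
def rb(v): return np.concatenate([proj(T,world(q,np.array([[0,v[0],.121],[0,v[1],.121]])))-tc([(348,93),(270,76)])]).ravel()
E
```

```text
[ 0.5777 -0.0131 -0.2392 -0.005  -0.0215]
[[-0.1, 0.2], [0.7, 1.5], [0.5, 1.3], [0.0, 0.6]]
[[-0.7, 0.7], [-1.1, -0.4], [0.2, -0.2], [-0.2, -0.5]]
[[-0.7, -1.1], [-0.7, -0.5]]
[[-0.8, 0.3], [0.6, 0.3], [0.4, 0.7], [-0.5, 0.6]]
[[0.8, -1.4], [-1.2, -1.3], [-1.7, -1.7]]
tray [ 0.5239  0.2867 -0.1148] [-0.4  0.1  0.2  2.6  0.4  2.2 -1.2  0.7 -2.1 -2.4 -1.2 -2.5  1.1 -1.1
 -0.3 -0.6]
block expected top [[270.91235426 159.89515265]
 [259.81410393 157.56064904]] [[253.90738336 158.66517809]
 [244.72273268 161.87657373]]
bed [[0.5848 0.0161 0.056 ]]
trig [[ 0.563  -0.0733  0.093 ]]
hand [[ 0.5507 -0.1238  0.095 ]]
rel [[ 0.5084 -0.0229  0.078 ]]
```

Look-alikes (800-px top view): pinks at (412,350) and (282,430), red at (340,397). The brown block in the clamp, at (420,250), is the target: it's three brown lifts standing between the jaws, which the close crop confirms.

apply_moves(
  claw=[0,0,0,0,0,0,0,0],
  xyz=[
    [0,0,-0.01],
    [0,0,-0.015],
    [0,0,-0.015],
    [0,0,-0.015],
    [0,0,-0.015],
    [0,0,-0.015],
    [0,0,-0.015],
    [0,0,-0.01],
  ],
  twist=[
    [0,0,-0.134],
    [0,0,-0.134],
    [0,0,-0.134],
    [0,0,-0.134],
    [0,0,-0.134],
    [0,0,-0.134],
    [0,0,-0.134],
    [0,0,-0.137],
  ],
  force=40,
)

```text
clock: 2.3
position: [0.1587, -0.6047, 0.3424]
tool_rot: [3.141, 0.001, 1.337]
force: [-0.9, 0.7, -0.4]
grip_width: -0.0003
finger_force: 0.0
```

apply_moves(
  claw=[0,0,0,0,0,0,0,0,0,0,0,0,0,0,0,0,0],
  xyz=[
    [0.02,0.009,0],
    [0.043,0.018,0],
    [0.043,0.018,0],
    [0.043,0.018,0],
    [0.043,0.018,0],
    [0.043,0.018,0],
    [0.043,0.018,0],
    [0.043,0.018,0],
    [0.043,0.018,0],
    [0.043,0.018,0],
    [0.043,0.018,0],
    [0.043,0.018,0],
    [0.043,0.018,0],
    [0.043,0.018,0],
    [0.043,0.018,0],
    [0.019,0.006,0],
    [0,0,0],
  ],
  twist=[
    [0,0,0],
    [0,0,0],
    [0,0,0],
    [0,0,0],
    [0,0,0],
    [0,0,0],
    [0,0,0],
    [0,0,0],
    [0,0,0],
    [0,0,0],
    [0,0,0],
    [0,0,0],
    [0,0,0],
    [0,0,0],
    [0,0,0],
    [0,0,0],
    [0,0,0],
  ],
)

```text
clock: 4.0
position: [0.5708, -0.0415, 0.3409]
tool_rot: [-3.141, -0.002, 1.336]
force: [-0.3, -0.3, 0.2]
grip_width: -0.0001
finger_force: 0.0
```

apply_moves(
  claw=[0,0,0,0,0,0],
  xyz=[
    [-0.004,0,0.03],
    [0,0,0.05],
    [0,0,0.05],
    [0,0,0.045],
    [0,0,0.025],
    [0,0,0],
  ],
  twist=[
    [0,0,0],
    [0,0,0],
    [0,0,0],
    [0,0,0],
    [0,0,0],
    [0,0,0],
  ],
)

```text
clock: 4.6
position: [0.567, -0.0497, 0.1384]
tool_rot: [-3.137, 0.001, 1.331]
force: [0.1, -0.1, 0.3]
grip_width: -0.0001
finger_force: 0.0
```

```bash
python3 - <<'E'
from h import *
g=bot.grab_frame("scene")["img"][:,:,::-1];f=bot.grab_frame("top")["img"][:,:,::-1]
A=cv2.resize(g[115:205,215:315],None,fx=4,fy=4,interpolation=cv2.INTER_CUBIC);B=cv2.resize(f[120:210,234:334],None,fx=4,fy=4,interpolation=cv2.INTER_CUBIC)
cv2.imwrite("pics/c1.png",np.hstack([A,B]));print(bot.observe()["position"])
E
```

```text
[ 0.5691684  -0.04922925  0.14219316]
```

View pics/c1.png

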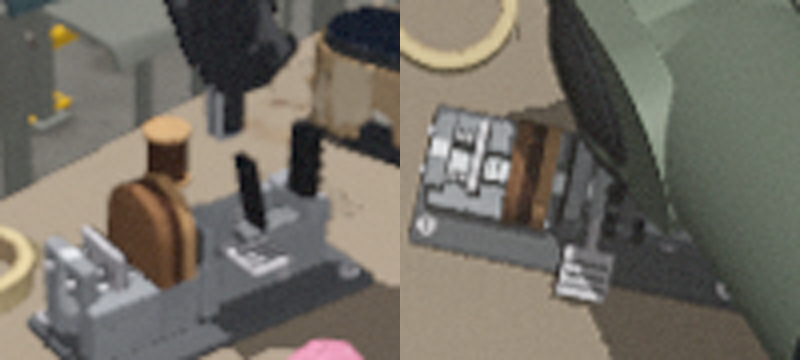

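apply_moves(
  claw=[0,0,0,0,0],
  xyz=[
    [0.005,0,0],
    [0,0,0.02],
    [0,0,0.02],
    [0,0,0.022],
    [0,0,0],
  ],
  twist=[
    [0,0,0],
    [0,0,0],
    [0,0,0],
    [0,0,0],
    [0,0,0],
  ],
)

```text
clock: 5.2
position: [0.5697, -0.0438, 0.0787]
tool_rot: [-3.14, 0.0, 1.332]
force: [0.1, 0.2, 0.1]
grip_width: -0.0001
finger_force: 0.0
```

apply_moves(
  claw=[0,0,0,0],
  xyz=[
    [-0.01,0,0],
    [-0.015,0,0],
    [-0.012,0,0],
    [0,0,0],
  ],
  twist=[
    [0,0,0],
    [0,0,0],
    [0,0,0],
    [0,0,0],
  ],
)

```text
clock: 5.6
position: [0.5624, -0.0811, 0.0813]
tool_rot: [3.138, -0.001, 1.33]
force: [1.3, 9.0, 6.2]
grip_width: -0.0
finger_force: 4.8
```

apply_moves(
  claw=[0,0],
  xyz=[
    [-0.006,0,0],
    [0,0,0],
  ],
  twist=[
    [0,0,0],
    [0,0,0],
  ],
)

```text
clock: 5.8
position: [0.5611, -0.086, 0.0812]
tool_rot: [3.138, -0.002, 1.331]
force: [2.1, 8.1, 4.8]
grip_width: 0.0001
finger_force: 4.5
```

apply_moves(
  claw=[0,0],
  xyz=[
    [-0.004,0,0],
    [0,0,0],
  ],
  twist=[
    [0,0,0],
    [0,0,0],
  ],
)

```text
clock: 6.0
position: [0.5602, -0.0897, 0.0811]
tool_rot: [3.138, -0.002, 1.332]
force: [3.4, 10.6, 0.2]
grip_width: -0.0002
finger_force: 4.9
```

apply_moves(
  claw=[0,0],
  xyz=[
    [-0.004,0,0],
    [0,0,0],
  ],
  twist=[
    [0,0,0],
    [0,0,0],
  ],
)

```text
clock: 6.2
position: [0.5593, -0.0929, 0.0809]
tool_rot: [3.139, -0.003, 1.332]
force: [4.8, 11.0, -3.3]
grip_width: -0.0003
finger_force: 5.4
```

apply_moves(
  claw=[0,0],
  xyz=[
    [-0.003,0,0],
    [0,0,0],
  ],
  twist=[
    [0,0,0],
    [0,0,0],
  ],
)

```text
clock: 6.4
position: [0.5592, -0.0934, 0.0809]
tool_rot: [3.138, -0.006, 1.334]
force: [7.2, 22.3, -7.0]
grip_width: -0.0001
finger_force: 10.8
```

apply_moves(
  claw=[0,0],
  xyz=[
    [-0.003,0,0],
    [0,0,0],
  ],
  twist=[
    [0,0,0],
    [0,0,0],
  ],
)

```text
clock: 6.6
position: [0.5591, -0.0937, 0.081]
tool_rot: [3.138, -0.009, 1.336]
force: [10.1, 35.3, -8.4]
grip_width: -0.0004
finger_force: 17.0
```

apply_moves(
  claw=[0,0,0,0,0,0,0,0,0,0,0],
  xyz=[
    [0.015,0,0],
    [0.017,0,0],
    [0.015,0,0],
    [0.01,0,0],
    [0,0,0],
    [0,0,0],
    [-0.015,0,0],
    [-0.015,0,0],
    [-0.015,0,0],
    [-0.01,0,0],
    [0,0,0],
  ],
  twist=[
    [0,0,0],
    [0,0,0],
    [0,0,0],
    [0,0,0],
    [0,0,0],
    [0,0,0],
    [0,0,0],
    [0,0,0],
    [0,0,0],
    [0,0,0],
    [0,0,0],
  ],
)

```text
clock: 7.7
position: [0.5583, -0.0931, 0.0795]
tool_rot: [3.14, -0.009, 1.334]
force: [8.5, 34.2, -5.2]
grip_width: 0.0001
finger_force: 16.6
```

apply_moves(
  claw=[0,0,0,0,0,0],
  xyz=[
    [0.015,0,0],
    [0.015,0,0],
    [0.015,0,0],
    [0.01,0,0],
    [0,0,0],
    [0,0,0],
  ],
  twist=[
    [0,0,0],
    [0,0,0],
    [0,0,0],
    [0,0,0],
    [0,0,0],
    [0,0,0],
  ],
)

```text
clock: 8.3
position: [0.57, -0.0446, 0.0792]
tool_rot: [-3.141, 0.001, 1.332]
force: [-0.4, 0.3, -0.2]
grip_width: -0.0
finger_force: 0.0
```

```bash
python3 - <<'E'
from h import *
q=np.array([.5777,-.0131]);th=-.2392
for c in("top","scene"):
    bot.grab_frame(c)
    for n in("pad_face","jaw_pad","heel_block_centre"):
        for d in bot.find_in(c,n)[:4]:
            p=np.array(d["position"]);e=p[:2]-q
            print(c,n,round(d["score"],2),"clamp", (np.array([e@[np.cos(th),np.sin(th)],e@[-np.sin(th),np.cos(th)],p[2]])*1e3).round(0))
E
```

```text
top pad_face 0.36 clamp [-4. 61. 85.]
top jaw_pad 0.64 clamp [-6. 52. 85.]
top jaw_pad 0.16 clamp [-35.  32.  22.]
top heel_block_centre 0.75 clamp [-272.  103.   58.]
top heel_block_centre 0.71 clamp [-347.  191.   58.]
top heel_block_centre 0.62 clamp [-12.  22. 116.]
top heel_block_centre 0.61 clamp [117. 115.  26.]
scene jaw_pad 0.53 clamp [-11.  50.  76.]
scene heel_block_centre 0.87 clamp [-171.    5.   40.]
scene heel_block_centre 0.85 clamp [-25.  29. 100.]
scene heel_block_centre 0.75 clamp [-367.  204.   43.]
scene heel_block_centre 0.65 clamp [-283.  115.   42.]
```

apply_moves(
  claw=[0,0,0,0,0,0,0,0,0,0],
  xyz=[
    [-0.015,0,0],
    [-0.015,0,0],
    [-0.015,0,0],
    [-0.01,0,0],
    [0,0,0],
    [0.015,0,0],
    [0.015,0,0],
    [0.015,0,0],
    [0.01,0,0],
    [0,0,0],
  ],
  twist=[
    [0,0,0],
    [0,0,0],
    [0,0,0],
    [0,0,0],
    [0,0,0],
    [0,0,0],
    [0,0,0],
    [0,0,0],
    [0,0,0],
    [0,0,0],
  ],
)

```text
clock: 9.7
position: [0.5704, -0.0427, 0.0793]
tool_rot: [3.142, -0.0, 1.333]
force: [-0.5, -0.1, 0.4]
grip_width: 0.0
finger_force: 0.0
```

apply_moves(
  claw=[0,0,0,0,0,0,0,0,0,0,0,0],
  xyz=[
    [0,0,0],
    [-0.015,0,0],
    [-0.015,0,0],
    [-0.015,0,0],
    [-0.01,0,0],
    [0,0,0],
    [0.015,0,0],
    [0.015,0,0],
    [0.015,0,0],
    [0.01,0,0],
    [0,0,0],
    [0,0,0],
  ],
  twist=[
    [0,0,0],
    [0,0,0],
    [0,0,0],
    [0,0,0],
    [0,0,0],
    [0,0,0],
    [0,0,0],
    [0,0,0],
    [0,0,0],
    [0,0,0],
    [0,0,0],
    [0,0,0],
  ],
)

```text
clock: 10.9
position: [0.5699, -0.0446, 0.0792]
tool_rot: [-3.141, 0.001, 1.332]
force: [-0.3, -0.3, 0.1]
grip_width: 0.0001
finger_force: 0.0
```

apply_moves(
  claw=[0,0,0,0,0,0,0],
  xyz=[
    [-0.015,0,0],
    [-0.015,0,0],
    [-0.015,0,0],
    [-0.01,0,0],
    [-0.001,0,0],
    [0,0,0],
    [0,0,0],
  ],
  twist=[
    [0,0,0],
    [0,0,0],
    [0,0,0],
    [0,0,0],
    [0,0,0],
    [0,0,0],
    [0,0,0],
  ],
)

```text
clock: 11.6
position: [0.5583, -0.0932, 0.0795]
tool_rot: [3.14, -0.009, 1.335]
force: [9.2, 38.8, -5.9]
grip_width: -0.0
finger_force: 18.3
```

apply_moves(
  claw=[0,0,0,0,0,0,0,0],
  xyz=[
    [0.015,0,0],
    [0.015,0,0],
    [0.015,0,0],
    [0.011,0,0],
    [0,0,0],
    [0,0,0],
    [0,0,0],
    [0,0,0],
  ],
  twist=[
    [0,0,0],
    [0,0,0],
    [0,0,0],
    [0,0,0],
    [0,0,0],
    [0,0,0],
    [0,0,0],
    [0,0,0],
  ],
)

```text
clock: 12.4
position: [0.57, -0.0447, 0.0792]
tool_rot: [-3.141, 0.0, 1.331]
force: [-1.0, 0.2, -0.7]
grip_width: -0.0001
finger_force: 0.0
```

```bash
cat > m.py <<'E'
from h import *
import sys
g=bot.grab_frame("scene")["img"][:,:,::-1];f=bot.grab_frame("top")["img"][:,:,::-1]
A=cv2.resize(g[115:205,215:315],None,fx=4,fy=4,interpolation=cv2.INTER_CUBIC);B=cv2.resize(f[120:210,234:334],None,fx=4,fy=4,interpolation=cv2.INTER_CUBIC)
cv2.imwrite(sys.argv[1],np.hstack([A,B]))
q=np.array([.5777,-.0131]);th=-.2392
for c in("top","scene"):
    for n in("pad_face","jaw_pad","heel_block_centre"):
        for d in bot.find_in(c,n)[:4]:
            p=np.array(d["position"]);e=p[:2]-q
            v=(np.array([e@[np.cos(th),np.sin(th)],e@[-np.sin(th),np.cos(th)],p[2]])*1e3).round(0)
            if abs(v[0])<60: print(c,n,round(d["score"],2),"clamp",v)
E
python3 m.py pics/c2.png
```

```text
top pad_face 0.47 clamp [-1. 39. 82.]
top heel_block_centre 0.73 clamp [-19.  13. 115.]
scene pad_face 0.5 clamp [-10.  38.  80.]
scene heel_block_centre 0.92 clamp [-29.  22. 104.]
```

View pics/c2.png

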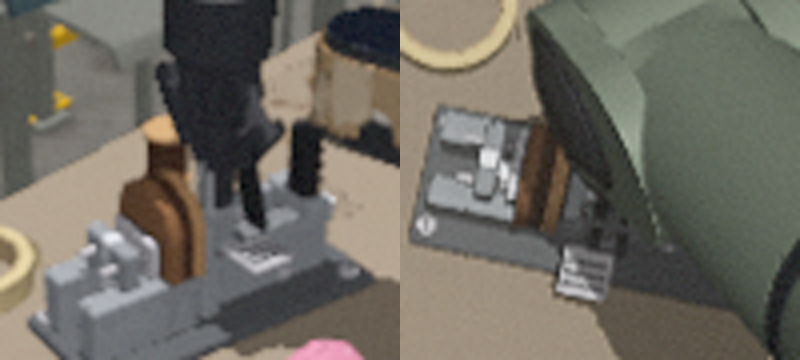

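```bash
python3 - <<'E'
from h import *
T=bot.grab_frame("top");S=bot.grab_frame("scene")
c,s=np.cos(-.2392),np.sin(-.2392)
W=lambda P:np.array(P)/1e3@np.array([[c,s,0],[-s,c,0],[0,0,1]])+[.5777,-.0131,0]
for jaw in(27.3,34.1,41):
    P=W([[0,81-jaw,87],[0,95-jaw,87],[0,30,85],[0,38,85]])
    print(jaw,((proj(T,P)-[234,120])*4+[400,0]).round(0).tolist(),((proj(S,P)-[215,115])*4).round(0).tolist())
P=W([[0,0,86],[0,0,121],[0,30,121],[-34,0,56],[-34,30,56]]);print(((proj(T,P)-[234,120])*4+[400,0]).round(0).tolist(),((proj(S,P)-[215,115])*4).round().tolist())
E
```

```text
27.3 [[489.0, 158.0], [469.0, 154.0], [523.0, 166.0], [512.0, 163.0]] [[109.0, 234.0], [92.0, 240.0], [138.0, 226.0], [128.0, 229.0]]
34.1 [[499.0, 160.0], [479.0, 156.0], [523.0, 166.0], [512.0, 163.0]] [[118.0, 231.0], [100.0, 237.0], [138.0, 226.0], [128.0, 229.0]]
41 [[509.0, 162.0], [489.0, 158.0], [523.0, 166.0], [512.0, 163.0]] [[126.0, 228.0], [109.0, 234.0], [138.0, 226.0], [128.0, 229.0]]
[[567.0, 175.0], [570.0, 164.0], [525.0, 155.0], [554.0, 230.0], [512.0, 221.0]] [[174.0, 211.0], [174.0, 168.0], [137.0, 181.0], [201.0, 269.0], [166.0, 283.0]]
```

apply_moves(
  claw=[0,0,0,0,0,0,0,0,0],
  xyz=[
    [0,0,-0.02],
    [0,0,-0.02],
    [0.003,-0.03,0],
    [0.003,-0.035,0],
    [0,0,0],
    [0,0,0.02],
    [0,0,0.02],
    [0,0,0.01],
    [0,0,0],
  ],
  twist=[
    [0,0,0],
    [0,0,0],
    [0,0,0],
    [0,0,0],
    [0,0,0],
    [0,0,0],
    [0,0,0],
    [0,0,0],
    [0,0,0],
  ],
)

```text
clock: 13.8
position: [0.5079, -0.0226, 0.0684]
tool_rot: [-3.14, 0.0, 1.332]
force: [-2.7, -1.6, 2.8]
grip_width: -0.0005
finger_force: 1.3
```

apply_moves(
  claw=[0,0,0,0],
  xyz=[
    [0,0,0.006],
    [0,0,0.003],
    [0,0,0],
    [0,0,0],
  ],
  twist=[
    [0,0,0],
    [0,0,0],
    [0,0,0],
    [0,0,0],
  ],
)

```text
clock: 14.2
position: [0.509, -0.0226, 0.0619]
tool_rot: [3.14, 0.0, 1.332]
force: [-10.7, 0.5, 34.2]
grip_width: -0.0001
finger_force: 17.8
```

apply_moves(
  claw=[0,0,0,0,0,0,0,0],
  xyz=[
    [0,0,0],
    [0,0,0],
    [0,0,0],
    [0,0,0],
    [0,0,0],
    [0,0,0],
    [0,0,0],
    [0,0,0],
  ],
  twist=[
    [0,0,0],
    [0,0,0],
    [0,0,0],
    [0,0,0],
    [0,0,0],
    [0,0,0],
    [0,0,0],
    [0,0,0],
  ],
)

```text
clock: 15.0
position: [0.509, -0.0226, 0.0619]
tool_rot: [3.14, 0.0, 1.332]
force: [-12.0, 0.7, 33.7]
grip_width: 0.0005
finger_force: 17.7
```

apply_moves(
  claw=[0,0,0,0,0],
  xyz=[
    [0,0,-0.03],
    [0,0,-0.05],
    [0,0,-0.05],
    [0,0,-0.03],
    [0,0,0],
  ],
  twist=[
    [0,0,0],
    [0,0,0],
    [0,0,0],
    [0,0,0],
    [0,0,0],
  ],
)

```text
clock: 15.5
position: [0.5105, -0.0228, 0.2248]
tool_rot: [3.134, -0.001, 1.331]
force: [0.9, 0.3, -0.0]
grip_width: 0.0001
finger_force: 0.0
```

```bash
python3 m.py pics/c3.png; python3 -c "
from h import *
s=bot.observe();print(s['qpos'].round(2),s['position'],s['tool_rot'])"
```

```text
top pad_face 0.67 clamp [-2. 67. 81.]
scene pad_face 0.51 clamp [-12.  59.  80.]
scene pad_face 0.3 clamp [-25.  -8.  38.]
scene jaw_pad 0.5 clamp [-9. 64. 77.]
scene heel_block_centre 0.64 clamp [-20.  20.  95.]
[ 0.4   0.41 -0.61  1.89  0.29  0.93 -0.59] [ 0.50813342 -0.02266132  0.21956953] [-3.14028662e+00 -2.89037980e-05  1.33195459e+00]
```

View pics/c3.png

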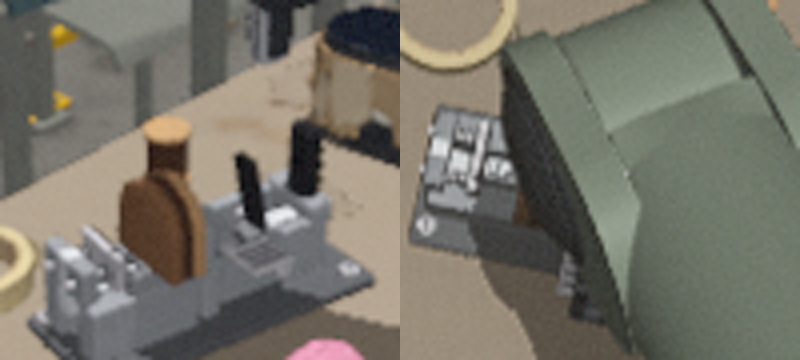

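apply_moves(
  claw=[0.055,0.055,0.055,0.055,0.055,0.055,0.055,0.055,0.055,0.055,0.055,0.055],
  xyz=[
    [0,0,0],
    [0,0,0],
    [0,0,0],
    [0,0,0],
    [0,0,0],
    [0,0,0],
    [0,0,0],
    [0,0,0],
    [0,0,0],
    [0,0,0],
    [0,0,0],
    [0,0,0],
  ],
  twist=[
    [0,0,-0.143],
    [0,0,-0.143],
    [0,0,-0.143],
    [0,0,-0.143],
    [0,0,-0.143],
    [0,0,-0.143],
    [0,0,-0.143],
    [0,0,-0.143],
    [0,0,-0.143],
    [0,0,-0.143],
    [0,0,-0.141],
    [0,0,0],
  ],
)

```text
clock: 17.1
position: [0.5083, -0.0228, 0.2197]
tool_rot: [3.141, -0.001, 2.905]
force: [0.1, 0.3, 0.5]
grip_width: 0.055
finger_force: 0.0
```

apply_moves(
  claw=[0.055,0.055,0.055,0.055],
  xyz=[
    [-0.032,0.02,0],
    [-0.033,0.021,0],
    [0,0,0.035],
    [0,0,0],
  ],
  twist=[
    [0,0,0],
    [0,0,0],
    [0,0,0],
    [0,0,0],
  ],
)

```text
clock: 17.5
position: [0.5797, 0.002, 0.1817]
tool_rot: [-3.141, -0.005, 2.9]
force: [-1.7, 0.1, 0.4]
grip_width: 0.0549
finger_force: 0.0
```

apply_moves(
  claw=[0.055,0.055,0.055,0.055,0.055],
  xyz=[
    [0,0,0.03],
    [0,0,0.03],
    [0,0,0.02],
    [0,0,0.012],
    [0,0,0],
  ],
  twist=[
    [0,0,0],
    [0,0,0],
    [0,0,0],
    [0,0,0],
    [0,0,0],
  ],
)

```text
clock: 18.0
position: [0.5806, 0.0014, 0.093]
tool_rot: [-3.141, -0.001, 2.901]
force: [0.3, -0.4, 0.9]
grip_width: 0.0548
finger_force: 0.0
```

apply_moves(
  claw=[0.02,0.02,0.02,0.02,0.02,0.02],
  xyz=[
    [0,0,0],
    [0,0,0],
    [0,0,0],
    [0,0,0],
    [0,0,0],
    [0,0,0],
  ],
  twist=[
    [0,0,0],
    [0,0,0],
    [0,0,0],
    [0,0,0],
    [0,0,0],
    [0,0,0],
  ],
  force=30,
)

```text
clock: 18.6
position: [0.5819, 0.0017, 0.0947]
tool_rot: [3.141, 0.002, 2.902]
force: [-1.2, -0.0, 7.5]
grip_width: 0.0294
finger_force: 31.7
```

apply_moves(
  claw=[0.02,0.02,0.02,0.02,0.02],
  xyz=[
    [0,0,-0.015],
    [0,0,-0.025],
    [0,0,-0.035],
    [0,0,-0.025],
    [0,0,0],
  ],
  twist=[
    [0,0,0],
    [0,0,0],
    [0,0,0],
    [0,0,0],
    [0,0,0],
  ],
)

```text
clock: 19.1
position: [0.5827, 0.0021, 0.1979]
tool_rot: [3.141, 0.005, 2.902]
force: [0.5, 0.1, -1.4]
grip_width: 0.0293
finger_force: 30.9
```

```bash
python3 - <<'E'
from h import *
T=bot.grab_frame("top");S=bot.grab_frame("scene")
for c in("top","scene"):
    for d in bot.find_in(c,"tray_floor")[:2]: print(d)
g=S["img"][:,:,::-1];f=T["img"][:,:,::-1]
A=cv2.resize(g[110:300,130:290],None,fx=2.5,fy=2.5,interpolation=cv2.INTER_CUBIC);B=cv2.resize(f[90:280,130:290],None,fx=2.5,fy=2.5,interpolation=cv2.INTER_CUBIC)
cv2.imwrite("pics/c4.png",np.hstack([A,B]));s=bot.observe();print(s["position"],s["tool_rot"],s["force"])
E
```

```text
{'position': [0.5256, 0.2834, 0.0099], 'score': 0.83}
{'position': [0.5255, 0.2897, 0.0071], 'score': 0.97}
[0.58088171 0.00146052 0.19307432] [-3.14116634e+00 -6.05320158e-04  2.90259471e+00] [-0.5042317  -0.29623091 -1.7020031 ]
```

View pics/c4.png

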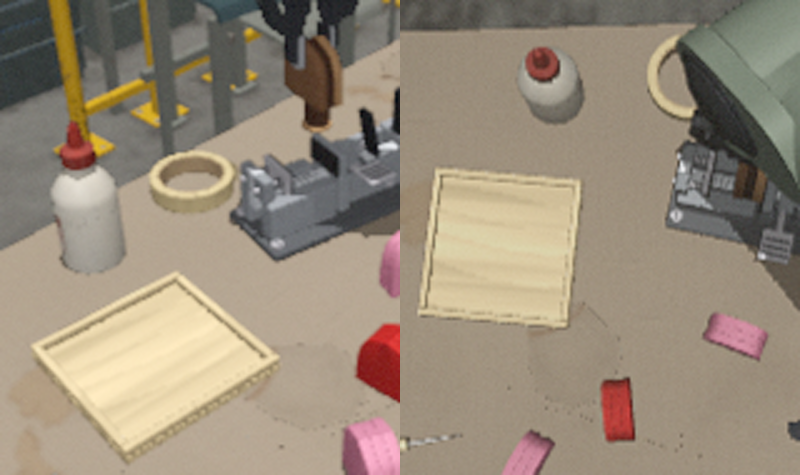

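apply_moves(
  claw=[0.02,0.02,0.02,0.02,0.02,0.02,0.02,0.02,0.02,0.02],
  xyz=[
    [0.007,0.014,0],
    [0.015,0.033,0],
    [0.017,0.037,0],
    [0.017,0.037,0],
    [0.017,0.037,0],
    [0.017,0.037,0],
    [0.017,0.037,0],
    [0.01,0.022,0],
    [0.005,0.01,0],
    [0,0,0],
  ],
  twist=[
    [0,0,0],
    [0,0,0],
    [0,0,0],
    [0,0,0],
    [0,0,0],
    [0,0,0],
    [0,0,0],
    [0,0,0],
    [0,0,0],
    [0,0,0],
  ],
)

```text
clock: 20.3
position: [0.524, 0.2887, 0.1929]
tool_rot: [3.142, -0.001, 2.905]
force: [0.4, -0.5, -1.4]
grip_width: 0.0293
finger_force: 30.9
```

apply_moves(
  claw=[0.02,0.02,0.02,0.02,0.02,0.02],
  xyz=[
    [0,0,0.02],
    [0,0,0.04],
    [0,0,0.04],
    [0,0,0.025],
    [0,0,0.01],
    [0,0,0],
  ],
  twist=[
    [0,0,0],
    [0,0,0],
    [0,0,0],
    [0,0,0],
    [0,0,0],
    [0,0,0],
  ],
)

```text
clock: 20.9
position: [0.5251, 0.2859, 0.0575]
tool_rot: [-3.14, -0.001, 2.902]
force: [0.0, 0.8, 0.3]
grip_width: 0.029
finger_force: 30.8
```

Lower until contact.

apply_moves(
  claw=[0.02,0.02,0.02],
  xyz=[
    [0,0,0.004],
    [0,0,0.004],
    [0,0,0],
  ],
  twist=[
    [0,0,0],
    [0,0,0],
    [0,0,0],
  ],
)

```text
clock: 21.2
position: [0.5255, 0.287, 0.0507]
tool_rot: [3.141, 0.001, 2.903]
force: [-0.2, -0.3, -0.5]
grip_width: 0.0296
finger_force: 30.8
```

apply_moves(
  claw=[0.02,0.02,0.02],
  xyz=[
    [0,0,0.002],
    [0,0,0],
    [0,0,0],
  ],
  twist=[
    [0,0,0],
    [0,0,0],
    [0,0,0],
  ],
)

```text
clock: 21.5
position: [0.5252, 0.2871, 0.0485]
tool_rot: [3.141, 0.0, 2.903]
force: [-0.2, 0.4, -0.5]
grip_width: 0.0298
finger_force: 30.8
```

apply_moves(
  claw=[0.02,0.02],
  xyz=[
    [0,0,0.002],
    [0,0,0],
  ],
  twist=[
    [0,0,0],
    [0,0,0],
  ],
)

```text
clock: 21.7
position: [0.5253, 0.2871, 0.0466]
tool_rot: [-3.141, 0.0, 2.903]
force: [-1.2, -0.9, 5.3]
grip_width: 0.0291
finger_force: 31.7
```

apply_moves(
  claw=[0.02,0.02],
  xyz=[
    [0,0,0.002],
    [0,0,0],
  ],
  twist=[
    [0,0,0],
    [0,0,0],
  ],
)

```text
clock: 21.9
position: [0.5256, 0.2871, 0.0459]
tool_rot: [-3.141, 0.002, 2.903]
force: [-7.1, -8.1, 29.1]
grip_width: 0.0294
finger_force: 35.6
```

apply_moves(
  claw=[0.02,0.06,0.06,0.06,0.06,0.06],
  xyz=[
    [0,0,-0.002],
    [0,0,0],
    [0,0,0],
    [0,0,0],
    [0,0,0],
    [0,0,0],
  ],
  twist=[
    [0,0,0],
    [0,0,0],
    [0,0,0],
    [0,0,0],
    [0,0,0],
    [0,0,0],
  ],
)

```text
clock: 22.5
position: [0.5251, 0.2871, 0.0462]
tool_rot: [-3.142, -0.0, 2.903]
force: [-0.6, 0.3, -0.3]
grip_width: 0.0602
finger_force: 0.0
```

apply_moves(
  claw=[0.06,0.06,0.06,0.06,0.06,0.06,0.06,0.06,0.06,0.06],
  xyz=[
    [0,0,-0.01],
    [0,0,-0.03],
    [0,0,-0.04],
    [0,0,-0.04],
    [0,0,-0.04],
    [0.04,0,0],
    [0.04,0,0],
    [0.03,0,0],
    [0,0,0],
    [0,0,0],
  ],
  twist=[
    [0,0,0],
    [0,0,0],
    [0,0,0],
    [0,0,0],
    [0,0,0],
    [0,0,0],
    [0,0,0],
    [0,0,0],
    [0,0,0],
    [0,0,0],
  ],
)

```text
clock: 23.5
position: [0.4183, 0.3132, 0.2071]
tool_rot: [3.141, 0.001, 2.904]
force: [1.0, 0.1, -0.3]
grip_width: 0.0601
finger_force: 0.0
```

```bash
python3 - <<'E'
from h import *
S=bot.grab_frame("scene")["img"][:,:,::-1];T=bot.grab_frame("top")["img"][:,:,::-1]
A=cv2.resize(S[110:300,130:290],None,fx=2.5,fy=2.5,interpolation=cv2.INTER_CUBIC);B=cv2.resize(T[90:280,130:290],None,fx=2.5,fy=2.5,interpolation=cv2.INTER_CUBIC)
cv2.imwrite("pics/c5.png",np.hstack([A,B]))
E
```

```text
(no output)
```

View pics/c5.png

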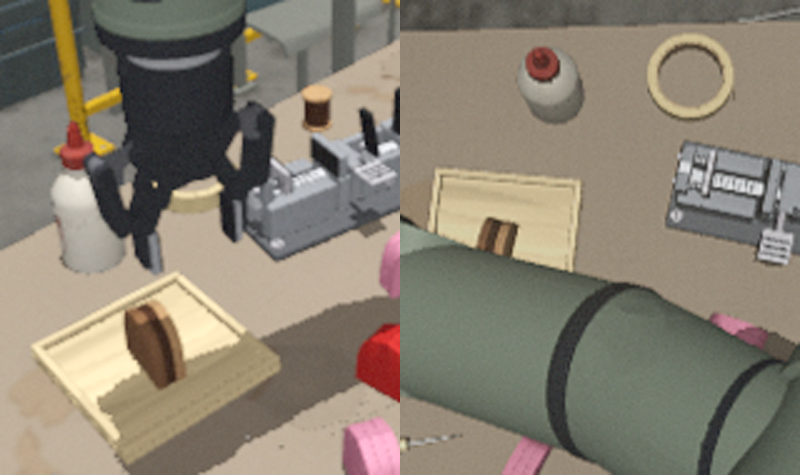

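The picture shows the block upright in the tray at about (155,340), with the jaw back, the trigger at rest and the gripper clear.

```bash
python3 -c "
from workcell import bot
print(bot.job_done())"
```

```text
the job is handed in; nothing more can be done
None
```

I pressed the heel block with five trigger strokes, released the jaw fully back and stood the block upright in the tray. The last picture looks right and I handed the job in at about 24 s; no verdict came back.

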